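# Refit the thickness knob of a bench slab roller

## Task

The thickness knob has come off the slab roller. Fit it back on the bare D-shaft: rest it on the shaft with only a light push, turn it slowly until the flats meet and it drops, and press it gently home until its skirt lies on the dial plate. Then turn the fitted knob until its white pointer stands at the red mark, let go, and leave everything else on the bench where it is.

Things in the scene. Friction and masses are not known exactly. Their poses are not given: they have to be found in the camera images.
- roller: The bench slab roller, bolted down: a green gearbox 130 x 120 mm with an aluminium dial plate on top, 75 mm above the bench, and a 60 mm steel roller running 400 mm from it to its +y side. Origin: on the bench under the dial's (and shaft's) upright axis. z up. The red mark on the dial plate, 34 to 54 mm from the axis, lies exactly in the -x direction of this frame.
- dial (a point): Centre of the dial plate's top face, on the shaft's upright axis; axes as roller. The shaft turns about this axis with friction of about 0.12 N m, more than a lightly pressed knob can drag, and stays where it is left; it is greased, so the knob slides on it. Its stops lie 0.8 rad counterclockwise and 2.8 rad clockwise of the red mark.
- shaft_end (a point): Top centre of the upright steel D-shaft, 28 mm above the dial plate; axes as roller. 20 mm diameter; its one flat, cut full height, lies 4 mm from the axis. The shaft's turn is not reported: at the start the flat looks 0.5 to 2.1 rad clockwise, seen from above, from the red mark.
- knob: The loose black thickness knob, about 140 g, 66 mm tall, standing bore down on the wooden board. Origin: centre of its underside; z up, x towards its white pointer. Twelve-sided skirt 54 mm across flats, 34 mm tall. Not yet keyed, it rests on the shaft with its underside 17 mm above the dial plate; keyed (within about 0.15 rad) it can slide down until the underside lies on the plate.
- bore (a point): Mouth of the knob's bore, at the knob's origin; axes as knob. Mouth 28 mm wide, tapering within 5.5 mm to a round bore of 21.6 mm (radial play 0.8 mm); from 11 mm up a flat, 6.2 mm from the axis on the pointer (+x) side, makes it a D, closed at 30 mm: the pointer stands over the shaft's flat. More than 60 N between knob and roller or shaft is forcing it.
- grip (a point): Middle of the knob's grip bar, 54 mm above its underside; axes as knob. The bar is 46 mm along x, 14 mm wide along y, and reaches from 34 mm (top of the skirt) to 66 mm above the underside.
- pointer (a point): Tip of the knob's white pointer: 27 mm from the knob's axis along its +x, 34 mm above its underside.
- board: Fixed wooden ware board, 200 x 320 x 16 mm, origin at the centre of its underside; the knob, the collar and the rib lie on it, in no fixed order, about 100 mm apart.
- mug: Clay mug, 80 mm wide, 90 mm tall. Origin under its centre. Leave alone.
- bowl: Clay bowl, 150 mm wide, 60 mm tall. Origin under its centre. Leave alone.
- jar: Blue jar, 64 mm wide, 90 mm tall. Origin under its centre. Leave alone.
- rib: Flat wooden throwing rib, 67 x 75 x 6 mm, lying on the board. Leave alone.
- collar: Brass collar ring, 34 mm wide, 12 mm tall, lying on the board. Leave alone.
There are look-alikes about, which are no part of the job. What is meant by the knob is not purple, turquoise or yellow, and is the larger of those in its own colour.

How it is judged:
By the outcome, as a careful person would: the job done as asked, in the order asked, and still so for the second after the job is handed in, with the robot touching nothing.
It also fails if it takes over 64 s, if anything falls off the work surface, if the arm or the gripper's body presses on something with over 40 N, if the wrist force passes 120 N, or if a joint passes its speed limit or range.

## Robot

A 7-joint arm with a two-finger parallel gripper is mounted at the origin on the work surface. World frame = base frame: x ahead of the robot, y to its left, z up, the work surface at z = 0. Lengths are in m, angles in rad, forces in N, time in s.
With the tool pointing down it reaches from about 0.4 to 0.9 m from the base axis. Payload 5.6 kg.
Tool frame: the origin (TCP) lies between the finger pads; the fingertips stand 17 mm ahead of it and the grasp point (between the pads) lies 2 mm behind it; z points along the fingers, y is the line along which they close (so a half turn about z gives the same grasp; the last joint's range is limited). The gripper opens to 92 mm and grips with 3 to 60 N. Pads are 20 mm wide; open, the fingers measure 128 mm over their backs; the gripper's body (75 mm by 189 mm) begins 69 mm behind the grasp point.
Start: joints at [1.234, 0.468, -0.012, 1.603, 0.006, 1.071, -0.056], TCP at [0.188, -0.622, 0.232] pointing down, gripper open.
Joint ranges: [-2.53, 2.53], [-0.31, 2.02], [-1.57, 1.55], [0.28, 2.44], [-1.29, 4.43], [0.15, 1.84], [-2.92, 2.92]. Speed limits (rad/s): [2.57, 2.57, 3.14, 3.14, 3.14, 3.14, 3.14].

## Interface

Orientations are given as a unit quaternion [w, x, y, z].
In Python, from workcell import arm gives the robot as it stands.
- The arm moves only by the tool play_rows, never from a script. Its argument "steps" is a list of rows, each a list of 2 entries, a list of its own where there are three numbers: the shift along the tool's x, y, z each as a share of 0.25 m, from -1 to 1, then the turn, a rotation vector about the tool's x, y, z each as a share of 30 degrees, from -1 to 1. A call has 1 to 12 rows; each row is the pose to reach, as a shift and turn from the pose commanded when the call began, along the tool's axes at that moment; what a row does not reach only later rows make up. A row lasts 1/10 s, in which the tool goes at most 50 mm and 8.59 degrees, less where a joint would pass 70% of its speed; a pose out of reach is approached as far as the arm can. A call with a number of a shift or a turn outside -1 to 1 is refused whole. A call with a gripper value outside its range is refused whole. "grip" is the closure, from -1 (fully open) to 1 (shut), set as the call begins (left out, the last holds). The fingers move at their own pace and stop on an object; "newtons" is the grip in N (left out, the last holds). Time passes only in rows, so rows that repeat a pose let the fingers close. It gives the time, the measured TCP pose, the force, the opening and the grip force at its end, in the units of the state.
- arm.get_state(): the state, without advancing time (a new reading comes with each control period).
- arm.capture(name): name is "scene" or "top" or "wrist"; returns a dict with "pixels" (400x640x3 uint8, red, green, blue), "fx", "fy", "cx", "cy" (pixels), "k1" (the pictures are not rectified: a ray, as slopes to the right and down, at radius r is drawn at 1 + k1 r^2 times it, then the intrinsics apply), "R" (3x3) and "t" (3): a world point X has camera coordinates R X + t; the wrist camera has in their place "mount" (4x4, takes a point from camera to tool coordinates, whose origin is the TCP and whose axes are the flange's). Camera axes: x right, y down, z forward; pixel columns grow to the right and rows downward; lengths in m; the calibration is good to about 2 mm. A picture is of the moment at which its call begins: read the wrist's pose just before it. There is no depth.
- arm.hand_in(): hands the job in; it is judged then, once.
The state is a dict: "t": time; "joint_positions": joint angles; "qvel": joint speeds; "effort": joint torques, N m; "position": TCP position; "ee_rot": TCP orientation; "contact_force": force on the tool from outside, world axes, zero at the start; "ft_torque": the same for the moment, N m; "finger_gap": opening from 0.0 (shut) to 1.0 (fully open); "grasp_force": force on a finger pad.
Only numpy, scipy, OpenCV 4.12 (cv2) and the standard library are available. Lean on these libraries where they do the work, as an engineer would, in place of code of your own. Each camera call takes 0.05 s, during which the arm holds its last target. There are 200 camera calls.

## Working session

There is one attempt and no reset: what is moved stays moved. The work goes in short steps, Python scripts to look and compute and a tool call to move; the robot and the scene stay as the last step left them, time stands still between calls to the robot, and variables do not carry over. Pictures are saved under pics/ and viewed, at most 10 in all, crops included, and the job is handed in when it is done.

Besides the shell and the picture viewer there is one more tool, called after "Request:" as name(argument=value, ...), one argument or row to a line, values as JSON. play_rows: Moves the arm, as the interface text tells. Shift numbers are shares of 0.25 m and turn numbers shares of 30 degrees, none past 1 either way. Its arguments: {"type":"object","properties":{"steps":{"type":"array"},"grip":{"type":"number"},"newtons":{"type":"number"}},"required":["steps"]}

```bash
mkdir -p pics; ls; python3 - <<'E'
from workcell import arm
import cv2
s=arm.get_state()
print({k:s[k] for k in('t','position','ee_rot','contact_force','finger_gap')})
for n in('scene','top'):
    c=arm.capture(n); cv2.imwrite(f'pics/{n}0.png',c['pixels'][:,:,::-1])
    print(n,{k:v for k,v in c.items() if k!='pixels'})
c=arm.capture('wrist');print({k:v for k,v in c.items() if k!='pixels'});cv2.imwrite('pics/wrist0.png',c['pixels'][:,:,::-1])
E
```

```text
pics
{'t': 0.0, 'position': array([ 0.188002  , -0.62163622,  0.23063175]), 'ee_rot': array([-8.72169145e-04,  9.89236638e-01,  1.46321845e-01, -1.76173333e-04]), 'contact_force': array([ 0.04165264,  0.13712493, -0.33776081]), 'finger_gap': 0.998539643440507}
scene {'fx': 387.31626635730834, 'fy': 387.31626635730834, 'cx': 316.36556438731924, 'cy': 197.95812979614843, 'k1': -0.04637368267571706, 'R': array([[-5.17177563e-01,  8.55878080e-01, -2.82770620e-04],
       [ 5.75308851e-01,  3.47394617e-01, -7.40497607e-01],
       [-6.33677438e-01, -3.83131428e-01, -6.72058936e-01]]), 't': array([ 0.42572737, -0.19171177,  1.39599854])}
top {'fx': 396.28545428192973, 'fy': 396.28545428192973, 'cx': 321.1707594282966, 'cy': 199.06714057465746, 'k1': 0.01454852082104085, 'R': array([[-0.00730487, -0.99966718, -0.02474216],
       [-0.98152823,  0.01189834, -0.190947  ],
       [ 0.19117784,  0.02289029, -0.98128847]]), 't': array([-0.13780767,  0.57880778,  0.84737635])}
{'fx': 285.6951462801804, 'fy': 285.6951462801804, 'cx': 320.13475144798144, 'cy': 197.24494402429045, 'k1': -0.039013937834096096, 'mount': array([[-4.28873664e-04, -9.56208888e-01, -2.92684777e-01,
         8.17613387e-02],
       [ 9.99999907e-01, -4.22052281e-04, -8.64530169e-05,
         5.24305372e-05],
       [-4.08611346e-05, -2.92684787e-01,  9.56208980e-01,
        -1.52293194e-01],
       [ 0.00000000e+00,  0.00000000e+00,  0.00000000e+00,
         1.00000000e+00]])}
```

View pics/top0.png

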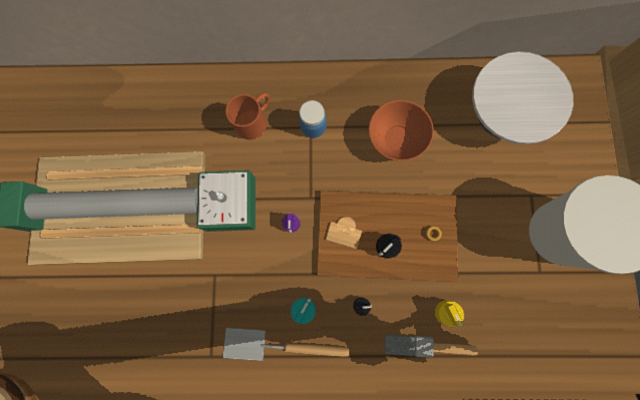

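View pics/scene0.png

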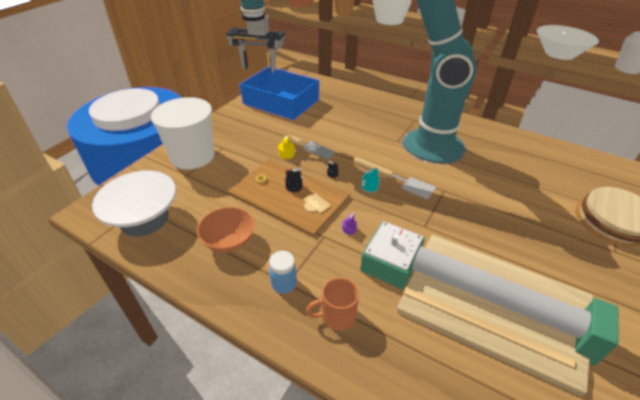

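The top view shows the black knob on the board at about (389,245) and the dial with its red mark at about (222,217). Purple, teal, yellow and a small black knob are the look-alikes. Next I'll enlarge the knob and the dial.

```bash
cat > h.py <<'E'
import numpy as np, cv2
from scipy.spatial.transform import Rotation as Ro
from workcell import arm
def pose():
    s=arm.get_state(); q=s['ee_rot']
    return np.array(s['position']),Ro.from_quat([q[1],q[2],q[3],q[0]]).as_matrix()
def cam(n):
    p,R=pose(); c=arm.capture(n)
    if n=='wrist':
        M=c['mount']; Rc=R@M[:3,:3]; o=p+R@M[:3,3]; c['R']=Rc.T; c['t']=-Rc.T@o
    return c
def K(c): return np.array([[c['fx'],0,c['cx']],[0,c['fy'],c['cy']],[0,0,1]]),np.array([c['k1'],0,0,0,0])
def toz(c,uv,z):
    k,d=K(c); uv=np.array(uv,float).reshape(-1,1,2)
    n=cv2.undistortPoints(uv,k,d)[:,0]
    D=np.c_[n,np.ones(len(n))]@c['R']; o=-c['R'].T@c['t']
    return o+D*((z-o[2])/D[:,2])[:,None]
def proj(c,X):
    k,d=K(c); return cv2.projectPoints(np.array(X,float).reshape(-1,3),cv2.Rodrigues(c['R'])[0],c['t'],k,d)[0][:,0]
E
python3 - <<'E'
from h import *
c=cam('top');I=c['pixels'][:,:,::-1]
a=cv2.resize(I[160:240,190:270],None,fx=5,fy=5,interpolation=3);b=cv2.resize(I[205:285,350:430],None,fx=5,fy=5,interpolation=3)
cv2.imwrite('pics/crop1.png',np.hstack([a,b]))
print(toz(c,[[389,245]],.06),toz(c,[[220,195]],.1), toz(c,[[222,217]],.075))
E
```

```text
[[ 0.47158152 -0.29199046  0.06      ]] [[0.58016337 0.07533436 0.1       ]] [[0.53559337 0.07594147 0.075     ]]
```

View pics/crop1.png

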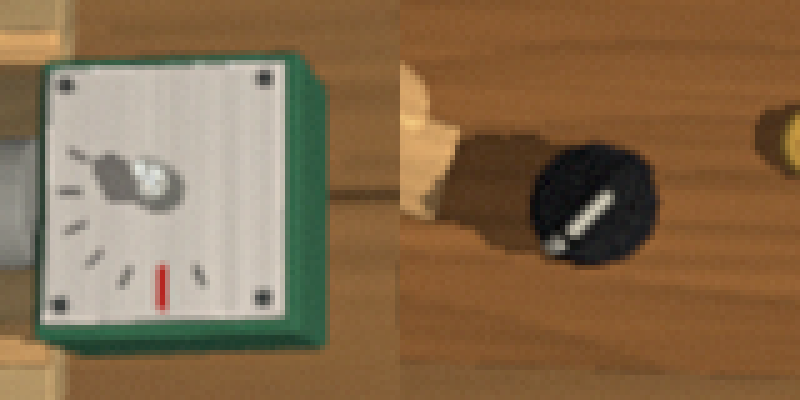

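```bash
cat >> h.py <<'E'
def go(pos,yaw):
    """shares from the current pose to pos, tool down, tool x at yaw (deg)"""
    p,R=pose(); a=np.radians(yaw); X=np.array([np.cos(a),np.sin(a),0]); Z=np.array([0,0,-1.])
    T=np.c_[X,np.cross(Z,X),Z]
    print('shift',np.round(R.T@(np.array(pos)-p)/.25,3),'turn',np.round(Ro.from_matrix(R.T@T).as_rotvec(degrees=True)/30,3))
E
python3 - <<'E'
from h import *
p,R=pose();print(R.round(3))
go([.47,-.29,.25],17);go([.33,-.456,.24],45)
E
```

```text
[[ 0.957  0.289 -0.   ]
 [ 0.289 -0.957  0.001]
 [-0.    -0.001 -1.   ]]
shift [ 1.464 -0.944 -0.075] turn [-0.002  0.    -0.006]
shift [ 0.735 -0.471 -0.035] turn [-0.002 -0.    -0.939]
```

Request:
play_rows(
  steps=[
    [[0.15,-0.1,0],[0,0,-0.2]],
    [[0.3,-0.2,-0.02],[0,0,-0.45]],
    [[0.45,-0.3,-0.03],[0,0,-0.7]],
    [[0.6,-0.4,-0.035],[0,0,-0.9]],
    [[0.735,-0.471,-0.035],[0,0,-1]],
  ],
  grip=-1,
)

```text
t: 0.7
position: [0.3313, -0.454, 0.2406]
ee_rot: [0.0, 0.917, 0.399, 0.0]
contact_force: [0.3, 0.3, 0.3]
finger_gap: 0.998
grasp_force: 0.0
```

```bash
python3 - <<'E'
from h import *
p,R=pose();print(p,R[:,0].round(3))
go([.47,-.29,.25],76)
E
```

```text
[ 0.33125914 -0.45401245  0.24064344] [0.681 0.732 0.   ]
shift [ 0.858 -0.04  -0.037] turn [ 0.    -0.    -0.964]
```

Request:
play_rows(
  steps=[
    [[0.2,-0.01,-0.01],[0,0,-0.25]],
    [[0.4,-0.02,-0.02],[0,0,-0.5]],
    [[0.6,-0.03,-0.03],[0,0,-0.75]],
    [[0.75,-0.04,-0.037],[0,0,-1]],
    [[0.858,-0.04,-0.037],[0,0,-1]],
    [[0.858,-0.04,-0.037],[0,0,-1]],
  ],
)

```text
t: 1.3
position: [0.4722, -0.2889, 0.2497]
ee_rot: [-0.0, 0.781, 0.624, 0.001]
contact_force: [0.5, -0.3, 1.5]
finger_gap: 0.999
grasp_force: 0.0
```

Request:
play_rows(
  steps=[
    [[0,0,0],[0,0,-0.25]],
    [[0,0,0],[0,0,-0.5]],
    [[0,0,0],[0,0,-0.75]],
    [[0,0,0],[0,0,-1]],
    [[0,0,0],[0,0,-1]],
  ],
)

```text
t: 1.8
position: [0.4686, -0.294, 0.2493]
ee_rot: [-0.0, 0.597, 0.803, -0.0]
contact_force: [0.2, -1.0, 0.5]
finger_gap: 1.003
grasp_force: 0.0
```

Request:
play_rows(
  steps=[
    [[0,0,0],[0,0,-0.25]],
    [[0,0,0],[0,0,-0.5]],
    [[0,0,0],[0,0,-0.75]],
    [[0,0,0],[0,0,-0.95]],
    [[0,0,0],[0,0,-0.95]],
    [[0,0,0],[0,0,-0.95]],
  ],
)

```text
t: 2.4
position: [0.469, -0.2935, 0.2494]
ee_rot: [-0.0, 0.382, 0.924, -0.0]
contact_force: [0.1, 0.1, 0.2]
finger_gap: 0.999
grasp_force: 0.0
```

```bash
python3 - <<'E'
from h import *
p,R=pose();print(p,R.round(3),arm.get_state()['joint_positions'])
c=cam('wrist');np.save('pics/w1.npy',c,allow_pickle=True);cv2.imwrite('pics/w1.png',c['pixels'][:,:,::-1])
E
```

```text
[ 0.46903632 -0.29350652  0.24943996] [[-0.707  0.707 -0.   ]
 [ 0.707  0.707 -0.   ]
 [ 0.    -0.    -1.   ]] [ 0.9583048   0.350624   -0.56806247  1.79453191  0.21387108  1.05821226
  1.09803347]
```

View pics/w1.png

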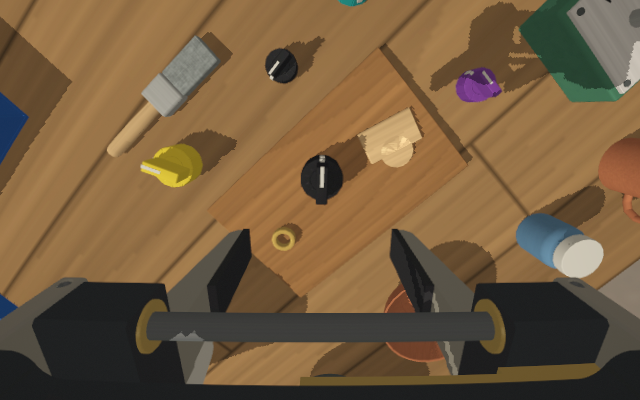

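The wrist view shows the knob at (322,178), with its bar nearly vertical in the image and the white pointer up, along tool +x. The collar is at (284,239) and the rib at (392,138).

```bash
python3 - <<'E'
from h import *
c=np.load('pics/w1.npy',allow_pickle=True).item();I=c['pixels'].astype(int)
s=I[145:212,290:355]
w=(s.min(2)>140); v,u=np.nonzero(w); u=u+290;v=v+145
print(len(u),u.min(),u.max(),v.min(),v.max())
for r in range(v.min(),v.max()+1):
    k=v==r
    if k.any(): print(r,u[k].mean().round(1),k.sum(),end=' | ')
print()
for name,n in(('wrist',c),('top',cam('top'))):
    I=n['pixels']; m=(I.max(2)<60).astype(np.uint8)
    if name=='top': m[:, :]=(I.max(2)<55)
    k,l,st,ce=cv2.connectedComponentsWithStats(m)
    for i in range(1,k):
        if 100<st[i,4]<3000: print(name,st[i],ce[i].round(1),toz(n,[ce[i]],.045).round(4))
g=toz(c,[[322,157],[322,186],[322,200]],.082);print(g)
E
```

```text
72 320 323 157 187
157 321.5 2 | 159 321.0 3 | 160 320.5 2 | 167 322.0 3 | 168 322.0 3 | 169 322.0 3 | 170 322.0 3 | 171 322.0 3 | 172 322.0 3 | 173 322.0 3 | 174 322.0 3 | 175 322.0 3 | 176 321.5 4 | 177 322.0 3 | 178 322.0 3 | 179 322.0 3 | 180 322.0 3 | 181 322.0 3 | 182 322.0 3 | 183 322.0 3 | 184 321.5 4 | 185 321.5 4 | 186 321.5 4 | 187 321.0 1 | 
wrist [266  49  32  34 784] [282.3  65.2] [[ 0.3427 -0.2307  0.045 ]]
wrist [ 301  155   42   49 1350] [321.3 178.5] [[ 0.4696 -0.2937  0.045 ]]
top [502 170  15  78 446] [512.4 205. ] [[ 0.5603 -0.5748  0.045 ]]
top [376 232  26  26 428] [388.5 244.7] [[ 0.4733 -0.2932  0.045 ]]
top [353 298  17  17 206] [360.6 305.8] [[ 0.3415 -0.2273  0.045 ]]
top [  0 375  25  25 269] [ 10.9 386.9] [[0.1817 0.5175 0.045 ]]
[[ 0.44626662 -0.26955419  0.082     ]
 [ 0.47011874 -0.2933146   0.082     ]
 [ 0.48215535 -0.30530405  0.082     ]]
```

```bash
python3 - <<'E'
from h import *
c=np.load('pics/w1.npy',allow_pickle=True).item();p,R=pose()
f=lambda uv,z:((toz(c,[uv],z)[0]-p)@R*1000).round(1)
print('tip',f((321.5,156.5),.05),'line',f((322,166.5),.082),f((322,187),.082),'barend',f((322,204),.082))
I=c['pixels'];m=(I.max(2)<60)
for x in range(298,346,3):
    r=np.nonzero(m[145:212,x])[0]+145
    if len(r):print(x,r.min(),r.max(),end=' | ')
print()
for r in(165,175,180,185,190):
    x=np.nonzero(m[r,290:350])[0]+290; print(r,x.min(),x.max(),f((x.min(),r),.045),f((x.max()+1,r),.045))
print('base pts',[f((u,v),.016) for u,v in((310,197),(334,197))])
E
```

```text
tip [ 28.5   0.2 199.5] line [ 22.2   0.6 167.5] [ -1.9   0.6 167.5] barend [-22.6   0.6 167.5]
301 174 183 | 304 166 189 | 307 161 193 | 310 158 195 | 313 157 197 | 316 155 203 | 319 162 203 | 322 163 203 | 325 155 203 | 328 156 197 | 331 158 196 | 334 160 194 | 337 163 191 | 340 169 187 | 
165 305 338 [ 17.  -20.6 204.5] [ 16.9  22.3 204.5]
175 301 342 [  4.1 -25.9 204.5] [  4.   27.7 204.5]
180 301 342 [ -2.4 -26.1 204.5] [ -2.6  27.8 204.5]
185 302 341 [ -9.1 -24.9 204.5] [ -9.2  26.6 204.5]
190 305 338 [-15.8 -21.2 204.5] [-15.9  22.9 204.5]
base pts [array([-34.1, -15.9, 233.5]), array([-34.2,  18. , 233.5])]
```

Request:
play_rows(
  steps=[
    [[0.004,0.0025,0.15],[0,0,0]],
    [[0.004,0.0025,0.3],[0,0,0]],
    [[0.004,0.0025,0.45],[0,0,0]],
    [[0.004,0.0025,0.6],[0,0,0]],
    [[0.004,0.0025,0.68],[0,0,0]],
    [[0.004,0.0025,0.713],[0,0,0]],
    [[0.004,0.0025,0.713],[0,0,0]],
    [[0.004,0.0025,0.713],[0,0,0]],
  ],
)

```text
t: 3.3
position: [0.47, -0.2922, 0.0724]
ee_rot: [0.001, 0.38, 0.925, -0.0]
contact_force: [-0.1, -0.4, 1.1]
finger_gap: 0.998
grasp_force: 0.0
```

Request:
play_rows(
  steps=[
    [[0,0,0],[0,0,0]],
    [[0,0,0],[0,0,0]],
    [[0,0,0],[0,0,0]],
    [[0,0,0],[0,0,0]],
    [[0,0,0],[0,0,0]],
    [[0,0,0],[0,0,0]],
    [[0,0,0],[0,0,0]],
    [[0,0,0],[0,0,0]],
  ],
  grip=1,
  newtons=30,
)

```text
t: 4.1
position: [0.4692, -0.2918, 0.0713]
ee_rot: [-0.0, 0.38, 0.925, 0.0]
contact_force: [0.9, 0.5, -0.4]
finger_gap: 0.329
grasp_force: 0.0
```

Request:
play_rows(
  steps=[
    [[0,0,0],[0,0,0]],
    [[0,0,0],[0,0,0]],
    [[0,0,0],[0,0,0]],
    [[0,0,0],[0,0,0]],
    [[0,0,0],[0,0,0]],
    [[0,0,0],[0,0,0]],
  ],
)

```text
t: 4.7
position: [0.4692, -0.2918, 0.0713]
ee_rot: [-0.0, 0.38, 0.925, 0.0]
contact_force: [-0.3, -1.2, -0.9]
finger_gap: 0.152
grasp_force: 30.0
```

Request:
play_rows(
  steps=[
    [[0,0,-0.1],[0,0,0]],
    [[0,0,-0.25],[0,0,0]],
    [[0,0,-0.4],[0,0,0]],
    [[0,0,-0.55],[0,0,0]],
    [[0,0,-0.68],[0,0,0]],
    [[0,0,-0.72],[0,0,0]],
    [[0,0,-0.72],[0,0,0]],
  ],
)

```text
t: 5.4
position: [0.4695, -0.2922, 0.2522]
ee_rot: [0.001, 0.38, 0.925, -0.001]
contact_force: [-0.0, 0.0, -1.7]
finger_gap: 0.148
grasp_force: 30.0
```

```bash
python3 - <<'E'
from h import *
c=cam('top');I=c['pixels'].astype(int)
m=((I[...,0]>150)&(I[...,1]<90)&(I[...,2]<90))
v,u=np.nonzero(m);k=(abs(u-222)<12)&(abs(v-217)<12);print(k.sum(),u[k].min(),u[k].max(),v[k].min(),v[k].max())
w=toz(c,np.c_[u[k],v[k]],.075);print('red mean',w.mean(0))
mu=w[:,:2].mean(0);e=np.linalg.svd(w[:,:2]-mu)[2][0];print('dir',e,np.degrees(np.arctan2(e[1],e[0])))
# plate outline
p=((I.min(2)>150)).astype(np.uint8);p[:160]=0;p[240:]=0;p[:,:190]=0;p[:,270:]=0
p=cv2.morphologyEx(p,cv2.MORPH_CLOSE,np.ones((13,13),np.uint8));cn=max(cv2.findContours(p,0,1)[0],key=cv2.contourArea)
h=toz(c,cn[:,0],.075)[:,:2].astype(np.float32);print('plate',cv2.minAreaRect(h*1000))
# screws
for q in((203,177),(243,175.5),(202,221),(242.5,219.5)):print(toz(c,[q],.075)[0].round(4),end=' ')
cv2.imwrite('pics/c2.png',cv2.resize(c['pixels'][170:230,195:255,::-1],None,fx=8,fy=8))
print(pose()[0])
go([.575,.075,.25],135)
E
```

```text
Traceback (most recent call last):
ValueError: zero-size array to reduction operation minimum which has no identity
```

```bash
cat > dial.py <<'E'
from h import *
c=cam('top');I=cv2.imread('pics/top0.png')[:,:,::-1].astype(int)
m=(I[...,0]-np.maximum(I[...,1],I[...,2])>70)
v,u=np.nonzero(m);k=(abs(u-222)<12)&(abs(v-217)<12);print(k.sum(),u[k].min(),u[k].max(),v[k].min(),v[k].max())
w=toz(c,np.c_[u[k],v[k]],.075);print('red mean',w.mean(0))
mu=w[:,:2].mean(0);e=np.linalg.svd(w[:,:2]-mu)[2][0];print('dir',e,np.degrees(np.arctan2(e[1],e[0])))
p=((I.min(2)>130)).astype(np.uint8);p[:160]=0;p[240:]=0;p[:,:190]=0;p[:,270:]=0
p=cv2.morphologyEx(p,cv2.MORPH_CLOSE,np.ones((13,13),np.uint8));cn=max(cv2.findContours(p,0,1)[0],key=cv2.contourArea)
h=toz(c,cn[:,0],.075)[:,:2].astype(np.float32);print('plate',cv2.minAreaRect(h*1000))
for q in((203,177),(243,175.5),(202,221),(242.5,219.5)):print(toz(c,[q],.075)[0].round(4),end=' ')
print('shaft',toz(c,[[220,194.5]],.103),pose()[0])
go([.575,.075,.25],135)
E
python3 dial.py
```

```text
16 221 222 213 221
red mean [0.53561044 0.07691453 0.075     ]
dir [-0.99905145 -0.04354529] -177.50424974243987
plate ((578.698486328125, 86.61952209472656), (116.96586608886719, 125.89952850341797), 1.4172000885009766)
[0.6274 0.1228 0.075 ] [0.6297 0.0322 0.075 ] [0.5272 0.12   0.075 ] [0.5295 0.0302 0.075 ] shaft [[0.58064312 0.07452408 0.103     ]] [ 0.46816823 -0.29156168  0.2496633 ]
shift [ 7.270e-01  1.343e+00 -1.000e-03] turn [-0.001 -0.005  0.011]
```

Request:
play_rows(
  steps=[
    [[0.04,0.14,0],[0,0,0]],
    [[0.1,0.3,0],[0,0,0]],
    [[0.16,0.48,0],[0,0,0]],
    [[0.22,0.66,0],[0,0,0]],
    [[0.28,0.84,0],[0,0,0]],
    [[0.34,1.0,0],[0,0,0]],
  ],
)

```text
t: 6.1
position: [0.5841, -0.052, 0.2488]
ee_rot: [-0.002, 0.38, 0.925, -0.0]
contact_force: [1.8, -0.5, -1.4]
finger_gap: 0.152
grasp_force: 30.0
```

Request:
play_rows(
  steps=[
    [[0.01,0.15,0],[0,0,0]],
    [[0.02,0.27,0],[0,0,0]],
    [[0.02,0.34,0],[0,0,0]],
    [[0.02,0.35,0],[0,0,0]],
    [[0.02,0.35,0],[0,0,0]],
    [[0.02,0.35,0],[0,0,0]],
  ],
)

```text
t: 6.7
position: [0.6415, 0.0101, 0.25]
ee_rot: [-0.001, 0.381, 0.925, -0.001]
contact_force: [0.5, -0.0, -0.8]
finger_gap: 0.147
grasp_force: 30.0
```

```bash
python3 - <<'E'
from h import *
p,R=pose();print(p,R.round(3),arm.get_state()['joint_positions'].round(2))
c=cam('wrist');np.save('pics/w2.npy',c,allow_pickle=True);cv2.imwrite('pics/w2.png',c['pixels'][:,:,::-1])
E
```

```text
[0.64151683 0.01011492 0.25003501] [[-0.71   0.704 -0.002]
 [ 0.704  0.71  -0.001]
 [ 0.001 -0.002 -1.   ]] [ 0.38  0.53 -0.63  1.57  0.33  1.15  0.46]
```

View pics/w2.png

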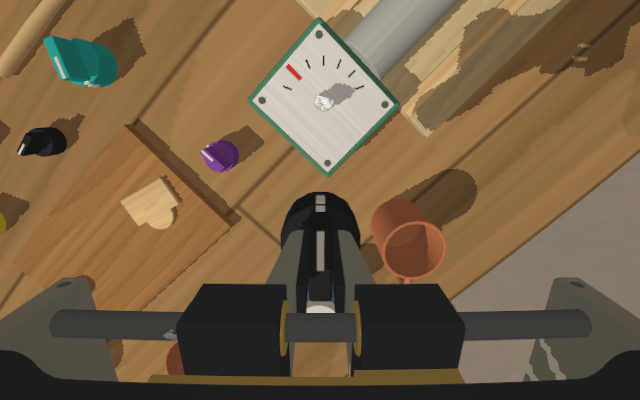

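The wrist view shows the dial with its shaft end near (323,103), the red mark at (293,72) and the held knob at (320,230). I'll zoom in on the shaft.

```bash
python3 - <<'E'
from h import *
c=np.load('pics/w2.npy',allow_pickle=True).item();I=c['pixels']
cv2.imwrite('pics/w2c.png',cv2.resize(I[75:130,285:360,::-1],None,fx=10,fy=10,interpolation=cv2.INTER_NEAREST))
J=I.astype(int);m=(J[...,0]-np.maximum(J[...,1],J[...,2])>70);v,u=np.nonzero(m);k=(abs(u-293)<14)&(abs(v-72)<14)
w=toz(c,np.c_[u[k],v[k]],.075)[:,:2];mu=w.mean(0);e=np.linalg.svd(w-mu)[2][0];e*=-np.sign(e[0]);print(k.sum(),mu,e,np.degrees(np.arctan2(e[1],e[0])),'axis',mu-.044*e)
d=(J.max(2)<100).astype(np.uint8)
n,l,st,ce=cv2.connectedComponentsWithStats(d[20:180,245:405])
for i in range(1,n):
    if 15<st[i,4]<120: q=ce[i]+[245,20];print(st[i,4],q.round(1),toz(c,[q],.075)[0].round(4))
E
```

```text
82 [0.53287266 0.07546266] [-0.99964533 -0.02663118] -178.47396552195738 axis [0.57685705 0.07663443]
37 [318.6  33.9] [0.5258 0.1203 0.075 ]
30 [261.5 100. ] [0.5281 0.0301 0.075 ]
28 [384.5 104.2] [0.626  0.1226 0.075 ]
51 [248.6 135.4] [ 0.5434 -0.0085  0.075 ]
40 [258.1 145.5] [ 0.5585 -0.0094  0.075 ]
22 [327.3 162.5] [0.628  0.0329 0.075 ]
```

View pics/w2c.png

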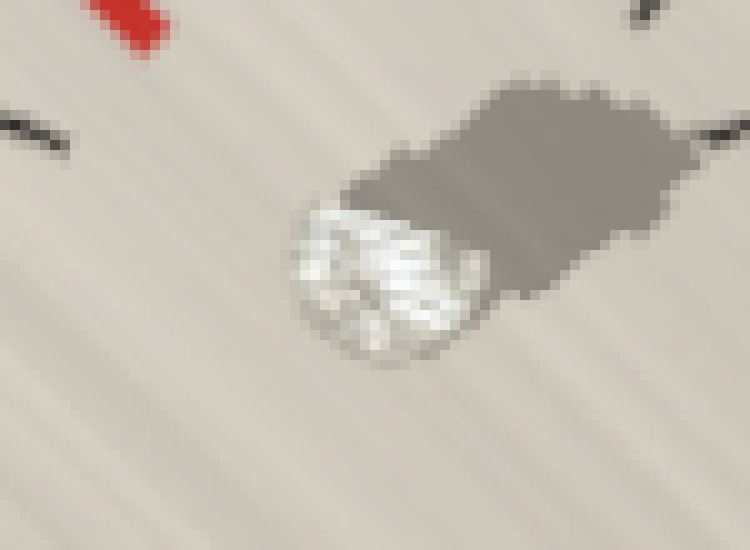

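```bash
python3 - <<'E'
from h import *
c=np.load('pics/w2.npy',allow_pickle=True).item()
e=toz(c,[[317.2,95.4],[334,100.2]],.103);d=(e[1]-e[0])[:2];n=np.array([-d[1],d[0]]);print(d,np.degrees(np.arctan2(n[1],n[0])),toz(c,[[324,101.5]],.103))
print('tip',(toz(c,[[320.5,194]],.25-.055+.034)[0]-pose()[0])@pose()[1])
I=c['pixels'].astype(int);print([(r,I[r,320].tolist()) for r in range(188,216,2)])
go([.577,.0765,.20],145)
E
```

```text
[0.01501424 0.0086808 ] 120.03523974754228 [[0.57775354 0.07660378 0.103     ]]
tip [ 0.03307548 -0.00099433  0.02150867]
[(188, [152, 117, 72]), (190, [152, 115, 72]), (192, [21, 21, 21]), (194, [44, 43, 39]), (196, [128, 123, 110]), (198, [128, 123, 110]), (200, [129, 123, 110]), (202, [140, 135, 121]), (204, [53, 52, 47]), (206, [140, 135, 121]), (208, [140, 135, 120]), (210, [140, 135, 120]), (212, [22, 21, 23]), (214, [22, 22, 22])]
shift [0.371 0.007 0.202] turn [-0.003 -0.001 -0.325]
```

```bash
python3 - <<'E'
from h import *
c=np.load('pics/w2.npy',allow_pickle=True).item();p,R=pose()
cv2.imwrite('pics/w2k.png',cv2.resize(c['pixels'][180:320,270:370,::-1],None,fx=4,fy=4,interpolation=cv2.INTER_NEAREST))
for r in(191.5,195,204,211.5,213,231,272):
  print(r,[((toz(c,[[320.5,r]],p[2]-z)[0]-p)@R*1000).round(1)[0] for z in(.0215,-.0107)])
E
```

```text
191.5 [np.float64(34.7), np.float64(43.9)]
195 [np.float64(32.4), np.float64(42.0)]
204 [np.float64(26.4), np.float64(37.1)]
211.5 [np.float64(21.3), np.float64(33.0)]
213 [np.float64(20.3), np.float64(32.1)]
231 [np.float64(7.7), np.float64(21.8)]
272 [np.float64(-23.2), np.float64(-3.3)]
```

View pics/w2k.png

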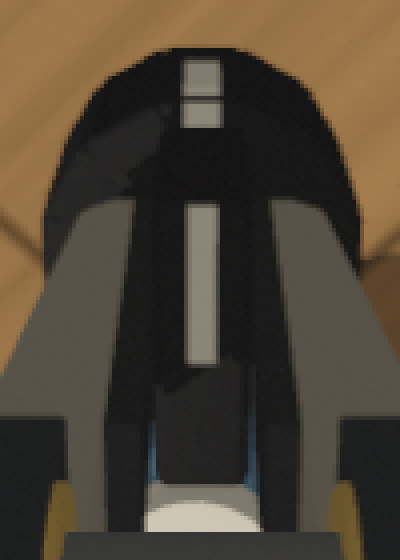

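The knob sits straight in the grip, and the top edge of its pointer is at 26.4 mm, so its axis is on the TCP. The flat faces about 120° in world yaw and the red mark is at 181.5°. Next I'll move over the shaft at 145°, where it is not yet keyed.

Request:
play_rows(
  steps=[
    [[0.1,0,0],[0,0,-0.1]],
    [[0.2,0.003,0.03],[0,0,-0.2]],
    [[0.3,0.005,0.1],[0,0,-0.3]],
    [[0.36,0.007,0.17],[-0.003,0,-0.325]],
    [[0.371,0.007,0.202],[-0.003,0,-0.325]],
    [[0.371,0.007,0.202],[-0.003,0,-0.325]],
    [[0.371,0.007,0.202],[-0.003,0,-0.325]],
  ],
)

```text
t: 7.45
position: [0.5788, 0.0765, 0.2014]
ee_rot: [0.001, 0.301, 0.954, 0.001]
contact_force: [-0.3, 1.0, -1.2]
finger_gap: 0.149
grasp_force: 30.0
```

```bash
python3 - <<'E'
from h import *
p,R=pose();print(p,R.round(4).tolist(),arm.get_state()['contact_force'])
go([.577,.0765,.150],145)
E
```

```text
[0.57876812 0.07649391 0.20138607] [[-0.8186, 0.5743, 0.0022], [0.5743, 0.8186, 0.0007], [-0.0014, 0.0018, -1.0]] [-0.34653733  0.98328121 -1.15428966]
shift [ 0.006 -0.004  0.206] turn [ 0.003  0.003 -0.002]
```

Request:
play_rows(
  steps=[
    [[0.003,-0.002,0.05],[0,0,0]],
    [[0.006,-0.004,0.11],[0,0,0]],
    [[0.006,-0.004,0.16],[0,0,0]],
    [[0.006,-0.004,0.185],[0,0,0]],
    [[0.006,-0.004,0.19],[0,0,0]],
    [[0.006,-0.004,0.19],[0,0,0]],
    [[0.006,-0.004,0.19],[0,0,0]],
  ],
)

```text
t: 8.15
position: [0.5763, 0.0782, 0.1537]
ee_rot: [0.001, 0.3, 0.954, 0.001]
contact_force: [0.7, 0.7, -1.7]
finger_gap: 0.148
grasp_force: 30.0
```

Request:
play_rows(
  steps=[
    [[0,0,0.005],[0,0,0]],
    [[0,0,0.01],[0,0,0]],
    [[0,0,0.015],[0,0,0]],
    [[0,0,0.02],[0,0,0]],
    [[0,0,0.022],[0,0,0]],
    [[0,0,0.022],[0,0,0]],
  ],
)

```text
t: 8.75
position: [0.5759, 0.078, 0.1477]
ee_rot: [0.0, 0.3, 0.954, 0.001]
contact_force: [0.9, -0.2, -1.3]
finger_gap: 0.152
grasp_force: 30.0
```

Request:
play_rows(
  steps=[
    [[-0.002,-0.001,0.002],[0,0,0]],
    [[-0.002,-0.001,0.004],[0,0,0]],
    [[-0.002,-0.001,0.006],[0,0,0]],
    [[-0.002,-0.001,0.006],[0,0,0]],
    [[-0.002,-0.001,0.006],[0,0,0]],
  ],
)

```text
t: 9.25
position: [0.5764, 0.0776, 0.1467]
ee_rot: [0.001, 0.3, 0.954, 0.001]
contact_force: [-0.1, 0.3, 4.8]
finger_gap: 0.152
grasp_force: 30.0
```

```bash
cat > st.py <<'E'
from h import *
p,R=pose();s=arm.get_state();print(s['t'],p.round(4),'yaw',np.degrees(np.arctan2(R[1,0],R[0,0])).round(2),'z',R[:,2].round(4),s['contact_force'].round(2),s['ft_torque'].round(3),s['finger_gap'])
E
python3 st.py
```

```text
9.25 [0.5764 0.0776 0.1467] yaw 145.08 z [ 0.0015  0.0011 -1.    ] [-0.11  0.35  4.8 ] [-0.099  0.175  0.053] 0.1523038433630309
```

Request:
play_rows(
  steps=[
    [[0,0,0.001],[0,0,0.06]],
    [[0,0,0.002],[0,0,0.12]],
    [[0,0,0.002],[0,0,0.18]],
    [[0,0,0.002],[0,0,0.24]],
    [[0,0,0.002],[0,0,0.3]],
    [[0,0,0.002],[0,0,0.36]],
    [[0,0,0.002],[0,0,0.42]],
    [[0,0,0.002],[0,0,0.42]],
  ],
)

```text
t: 10.05
position: [0.5768, 0.0771, 0.1463]
ee_rot: [0.001, 0.403, 0.915, 0.001]
contact_force: [-0.0, -1.2, 5.0]
finger_gap: 0.153
grasp_force: 30.0
```

```bash
python3 st.py
```

```text
10.05 [0.5768 0.0771 0.1463] yaw 132.41 z [ 2.2e-03  5.0e-04 -1.0e+00] [-0.04 -1.21  4.96] [-0.412  0.061  0.01 ] 0.15314437509670492
```

Request:
play_rows(
  steps=[
    [[0,0,0.001],[0,0,0.06]],
    [[0,0,0.001],[0,0,0.12]],
    [[0,0,0.001],[0,0,0.18]],
    [[0,0,0.001],[0,0,0.24]],
    [[0,0,0.001],[0,0,0.3]],
    [[0,0,0.001],[0,0,0.36]],
    [[0,0,0.001],[0,0,0.42]],
    [[0,0,0.001],[0,0,0.42]],
  ],
)

```text
t: 10.85
position: [0.5762, 0.078, 0.1455]
ee_rot: [0.0, 0.501, 0.865, 0.001]
contact_force: [1.5, 1.7, -2.5]
finger_gap: 0.149
grasp_force: 30.0
```

```bash
python3 st.py
```

```text
10.85 [0.5762 0.078  0.1455] yaw 119.84 z [ 0.0011  0.0016 -1.    ] [ 1.54  1.7  -2.46] [ 0.594 -0.46   0.062] 0.14906537473204312
```

The push force vanished at 120°, so the flats have met. Next I'll lower it gently.

Request:
play_rows(
  steps=[
    [[0,0,0.006],[0,0,0]],
    [[0,0,0.012],[0,0,0]],
    [[0,0,0.018],[0,0,0]],
    [[0,0,0.024],[0,0,0]],
    [[0,0,0.03],[0,0,0]],
    [[0,0,0.036],[0,0,0]],
    [[0,0,0.036],[0,0,0]],
  ],
)

```text
t: 11.55
position: [0.5764, 0.0778, 0.1364]
ee_rot: [0.0, 0.501, 0.866, 0.001]
contact_force: [2.3, 3.1, -2.4]
finger_gap: 0.152
grasp_force: 30.0
```

```bash
python3 st.py
```

```text
11.55 [0.5764 0.0778 0.1364] yaw 119.89 z [ 0.0014  0.0016 -1.    ] [ 2.26  3.13 -2.37] [ 0.854 -0.742  0.036] 0.15232782943268253
```

Request:
play_rows(
  steps=[
    [[0,0.001,0.005],[0,0,0]],
    [[0.001,0.002,0.01],[0,0,0]],
    [[0.001,0.002,0.015],[0,0,0]],
    [[0.001,0.002,0.02],[0,0,0]],
    [[0.001,0.002,0.024],[0,0,0]],
    [[0.001,0.002,0.026],[0,0,0]],
    [[0.001,0.002,0.026],[0,0,0]],
  ],
)

```text
t: 12.25
position: [0.5765, 0.078, 0.1303]
ee_rot: [0.0, 0.501, 0.866, 0.001]
contact_force: [0.2, 2.6, 2.3]
finger_gap: 0.149
grasp_force: 30.0
```

```bash
python3 st.py
```

```text
12.25 [0.5765 0.078  0.1303] yaw 119.88 z [ 9.e-04  9.e-04 -1.e+00] [0.22 2.57 2.3 ] [ 0.565 -0.236 -0.014] 0.14905512201208687
```

Request:
play_rows(
  steps=[
    [[0,0,0.002],[0,0,0]],
    [[0,0,0.004],[0,0,0]],
    [[0,0,0.004],[0,0,0]],
    [[0,0,0.004],[0,0,0]],
  ],
)

```text
t: 12.65
position: [0.5765, 0.078, 0.1302]
ee_rot: [0.0, 0.501, 0.866, 0.0]
contact_force: [-2.1, 1.8, 9.6]
finger_gap: 0.149
grasp_force: 30.0
```

```bash
python3 st.py
```

```text
12.65 [0.5765 0.078  0.1302] yaw 119.88 z [ 1.1e-03  4.0e-04 -1.0e+00] [-2.13  1.76  9.57] [0.428 0.405 0.078] 0.14851274852192878
```

Request:
play_rows(
  steps=[
    [[0,0,-0.002],[0,0,-0.1]],
    [[0,0,-0.003],[0,0,-0.2]],
    [[0,0,-0.003],[0,0,-0.3]],
    [[0,0,-0.003],[0,0,-0.4]],
    [[0,0,-0.003],[0,0,-0.5]],
    [[0,0,-0.003],[0,0,-0.6]],
    [[0,0,-0.003],[0,0,-0.7]],
    [[0,0,-0.003],[0,0,-0.8]],
    [[0,0,-0.003],[0,0,-0.9]],
    [[0,0,-0.003],[0,0,-1]],
    [[0,0,-0.003],[0,0,-1]],
  ],
  newtons=45,
)

```text
t: 13.75
position: [0.5753, 0.0786, 0.1303]
ee_rot: [-0.001, 0.259, 0.966, 0.0]
contact_force: [-4.1, 3.2, 8.4]
finger_gap: 0.145
grasp_force: 45.0
```

```bash
python3 st.py
```

```text
13.75 [0.5753 0.0786 0.1303] yaw 149.94 z [-0.0015  0.0011 -1.    ] [-4.06  3.23  8.4 ] [ 0.757  0.722 -0.084] 0.1454973580064733
```

Request:
play_rows(
  steps=[
    [[0.001,0,0],[0,0,-0.1]],
    [[0.002,0,0],[0,0,-0.2]],
    [[0.003,0,-0.001],[0,0,-0.3]],
    [[0.003,0,-0.001],[0,0,-0.4]],
    [[0.003,0,-0.001],[0,0,-0.5]],
    [[0.003,0,-0.001],[0,0,-0.6]],
    [[0.003,0,-0.001],[0,0,-0.7]],
    [[0.003,0,-0.001],[0,0,-0.8]],
    [[0.003,0,-0.001],[0,0,-0.9]],
    [[0.003,0,-0.001],[0,0,-1]],
    [[0.003,0,-0.001],[0,0,-1]],
  ],
)

```text
t: 14.85
position: [0.5748, 0.077, 0.1303]
ee_rot: [-0.001, 0.001, 1.0, -0.001]
contact_force: [-3.8, -0.1, 8.5]
finger_gap: 0.15
grasp_force: 45.0
```

```bash
python3 st.py; python3 - <<'E'
from h import *
c=cam('wrist');np.save('pics/w3.npy',c,allow_pickle=True);cv2.imwrite('pics/w3.png',cv2.resize(c['pixels'][130:280,220:420,::-1],None,fx=4,fy=4,interpolation=3))
E
```

```text
14.85 [0.5748 0.077  0.1303] yaw 179.86 z [-0.0018 -0.0014 -1.    ] [-3.77 -0.08  8.52] [ 0.017  0.716 -0.042] 0.14978229134773788
```

View pics/w3.png

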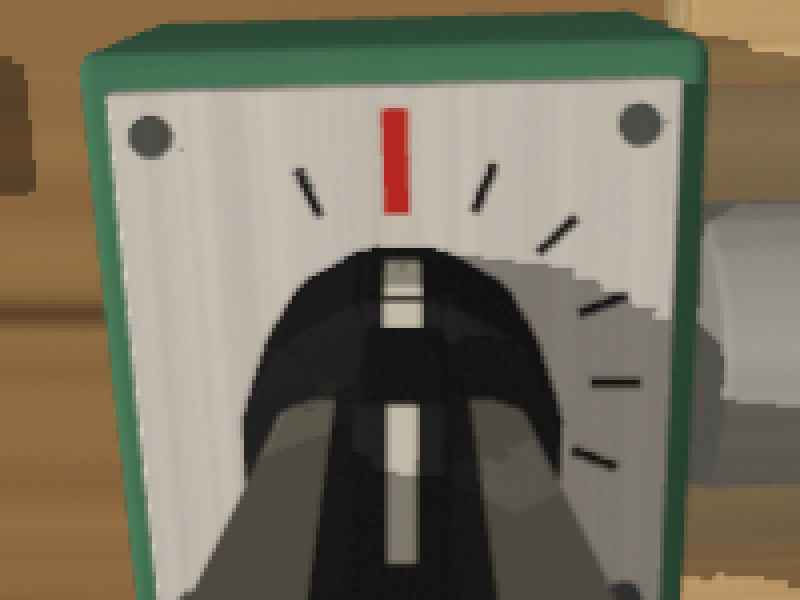

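The knob's skirt lies on the plate. The pointer is at u≈404 and the red mark at u≈396, so about 1.6° of counterclockwise turn remains, matching the measured 181.5°.

Request:
play_rows(
  steps=[
    [[0.001,0,-0.001],[0,0,-0.02]],
    [[0.003,0,-0.001],[0,0,-0.04]],
    [[0.003,0,-0.001],[0,0,-0.055]],
    [[0.003,0,-0.001],[0,0,-0.055]],
    [[0.003,0,-0.001],[0,0,-0.055]],
  ],
)

```text
t: 15.4
position: [0.5747, 0.077, 0.1303]
ee_rot: [-0.0, -0.013, 1.0, -0.001]
contact_force: [-1.5, -1.0, 6.7]
finger_gap: 0.148
grasp_force: 45.0
```

```bash
python3 st.py; cat > mk.py <<'E'
from h import *
c=cam('wrist');p,R=pose();J=c['pixels'].astype(int)
m=(J[...,0]-np.maximum(J[...,1],J[...,2])>70);m[:140]=0;m[200:]=0;m[:,:300]=0;m[:,345:]=0
v,u=np.nonzero(m);w=toz(c,np.c_[u,v],.075)[:,:2];mu=w.mean(0);e=np.linalg.svd(w-mu)[2][0];e*=-np.sign(e[0])
print('red',mu,np.degrees(np.arctan2(e[1],e[0]))%360,'axis',mu-.044*e)
g=(J.min(2)>95)&(J.max(2)-J.min(2)<45);
for z,r in((.109,range(204,211)),(.141,range(236,262,5))):
    for y in r:
        x=np.nonzero(g[y,308:334])[0]+308
        if len(x): q=toz(c,[[x.mean(),y]],z)[0];print(y,len(x),x.mean(),q.round(4))
E
python3 mk.py
```

```text
15.4 [0.5747 0.077  0.1303] yaw -178.52 z [-5.0e-04 -1.1e-03 -1.0e+00] [-1.51 -1.04  6.71] [-0.305  0.409 -0.225] 0.148353450104679
red [0.53253593 0.07532379] 181.44277892427056 axis [0.57652198 0.07643165]
205 8 320.5 [0.5486 0.0761 0.109 ]
206 10 320.5 [0.5493 0.0761 0.109 ]
207 10 320.5 [0.5499 0.0761 0.109 ]
208 10 320.5 [0.5506 0.0761 0.109 ]
209 10 320.5 [0.5513 0.0762 0.109 ]
210 10 320.5 [0.552  0.0762 0.109 ]
236 8 320.5 [0.5555 0.0763 0.141 ]
241 8 320.5 [0.5585 0.0763 0.141 ]
246 8 320.5 [0.5615 0.0764 0.141 ]
251 7 320.0 [0.5645 0.0762 0.141 ]
256 6 320.5 [0.5676 0.0766 0.141 ]
261 5 320.0 [0.5708 0.0764 0.141 ]
```

Request:
play_rows(
  steps=[
    [[0,0,-0.002],[0,0,0]],
    [[0,0,-0.002],[0,0,0]],
  ],
)

```text
t: 15.65
position: [0.5746, 0.077, 0.1303]
ee_rot: [-0.0, -0.013, 1.0, -0.0]
contact_force: [-2.3, -3.0, 2.6]
finger_gap: 0.149
grasp_force: 45.0
```

Request:
play_rows(
  steps=[
    [[0,0,0],[0,0,0]],
    [[0,0,0],[0,0,0]],
    [[0,0,0],[0,0,0]],
    [[0,0,0],[0,0,0]],
    [[0,0,0],[0,0,0]],
    [[0,0,0],[0,0,0]],
    [[0,0,0],[0,0,0]],
  ],
  grip=0,
)

```text
t: 16.35
position: [0.5752, 0.0784, 0.1308]
ee_rot: [0.001, -0.013, 1.0, 0.001]
contact_force: [-0.1, 0.4, -0.4]
finger_gap: 0.502
grasp_force: 0.0
```

Request:
play_rows(
  steps=[
    [[0,0,-0.05],[0,0,0]],
    [[0,0,-0.15],[0,0,0]],
    [[0,0,-0.3],[0,0,0]],
    [[0,0,-0.45],[0,0,0]],
    [[0,0,-0.55],[0,0,0]],
    [[0,0,-0.6],[0,0,0]],
    [[0,0,-0.6],[0,0,0]],
    [[0,0,-0.6],[0,0,0]],
  ],
)

```text
t: 17.15
position: [0.5745, 0.0778, 0.2799]
ee_rot: [-0.0, -0.013, 1.0, 0.0]
contact_force: [0.5, -0.2, -0.0]
finger_gap: 0.499
grasp_force: 0.0
```

```bash
python3 st.py; python3 - <<'E'
from h import *
c=cam('wrist');np.save('pics/w4.npy',c,allow_pickle=True);cv2.imwrite('pics/w4.png',cv2.resize(c['pixels'][100:250,220:420,::-1],None,fx=4,fy=4,interpolation=3))
E
```

```text
17.15 [0.5745 0.0778 0.2799] yaw -178.48 z [-3.e-04  7.e-04 -1.e+00] [ 0.53 -0.18 -0.02] [ 0.071 -0.171  0.009] 0.49859688686551695
```

View pics/w4.png

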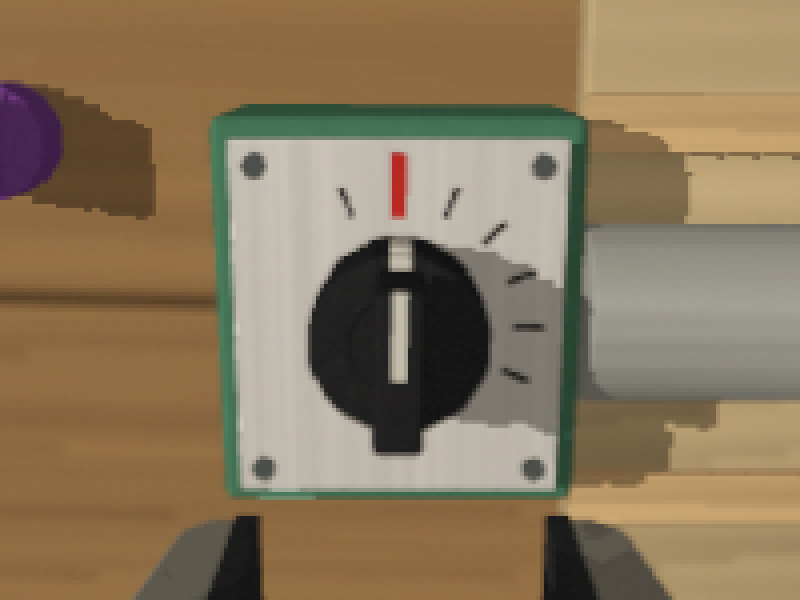

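The knob is seated and released. Its pointer at u≈400 lines up with the red mark at u≈399, and the gripper is clear.

```bash
python3 -c "
from workcell import arm
print(arm.hand_in())"
```

```text
the job is handed in; nothing more can be done
None
```

The knob is fitted on the D-shaft with its skirt on the dial plate, its white pointer is at the red mark, and it has been released; I handed the job in at about 17 s of the 64 s allowed, and the hand-in returned no verdict.

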